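# Fill the empty pockets of the dye-bottle rack

## Robot

A 7-joint arm with a two-finger parallel gripper is mounted at the origin on the work surface. World frame = base frame: x ahead of the robot, y to its left, z up, the work surface at z = 0. Lengths are in m, angles in rad, forces in N, time in s.
With the tool pointing down it reaches from about 0.35 to 0.9 m from the base axis. Payload 7.2 kg.
Tool frame: the origin (TCP) lies at the very end of the fingers, on their centre line; the grasp point (between the pads) lies 19 mm behind it; z points along the fingers, y is the line along which they close (so a half turn about z gives the same grasp; the last joint's range is limited). The gripper opens to 88 mm and grips with 3 to 60 N. Pads are 20 mm wide; open, the fingers measure 115 mm over their backs; the gripper's body (75 mm by 178 mm) begins 61 mm behind the grasp point.
Start: joints at [-1.346, 0.411, -0.013, 1.596, 0.006, 1.134, -0.082], TCP at [0.18, 0.598, 0.223] pointing down, gripper open.
Joint ranges: [-2.95, 2.95], [-0.29, 1.99], [-1.47, 1.44], [0.14, 2.54], [-1.03, 4.17], [0.13, 1.85], [-2.86, 2.86]. Speed limits (rad/s): [2.39, 2.39, 3.01, 3.01, 3.14, 3.14, 3.14].

## Interface

Orientations are given as a unit quaternion [w, x, y, z].
In Python, from station import telemetry, read_camera, workorder gives the robot as it stands.
- The arm moves only by the shell command python3 -m jog 'ROWS' [OPENING]. ROWS is JSON, a list of rows, each an object of numbers: "x", "y", "z": the shift along the tool's x, y, z in mm; "ax", "ay", "az": the turn, a rotation vector about the tool's x, y, z in degrees. A call has 1 to 5 rows; each row is the pose to reach, as a shift and turn from the pose commanded when the call began, along the tool's axes at that moment; what a row does not reach only later rows make up. A row lasts 1/12 s, in which the tool goes at most 41.7 mm and 7.16 degrees, less where a joint would pass 70% of its speed; a pose out of reach is approached as far as the arm can. A call with a gripper value outside its range is refused whole. OPENING is the opening, from 0 (shut) to 1 (fully open), set as the call begins (- or left out, the last holds). The fingers move at their own pace and stop on an object; the grip force is fixed at half the most. Time passes only in rows, so rows that repeat a pose let the fingers close. It gives the time, the measured TCP pose, the force and the opening at its end, in the units of the state.
- telemetry.get_obs(): the state, without advancing time (a new reading comes with each control period).
- read_camera(name): name is "side" or "top"; returns a dict with "pixels" (480x640x3 uint8, red, green, blue), "intrinsics" (3x3 intrinsics, pixels), "R" (3x3) and "t" (3): a world point X has camera coordinates R X + t. Camera axes: x right, y down, z forward; pixel columns grow to the right and rows downward; lengths in m; the calibration is good to about 2 mm. A picture is of the moment at which its call begins. There is no depth.
- workorder.close_job(): hands the job in, once; it reports no verdict.
The state is a dict: "clock": time; "joint_positions": joint angles; "qd": joint speeds; "tau": joint torques, N m; "tcp_pos": TCP position; "tool_rot": TCP orientation; "force": force on the tool from outside, world axes, zero at the start; "moment": the same for the moment, N m; "width": opening from 0.0 (shut) to 1.0 (fully open).
Only numpy, scipy, OpenCV 4.12 (cv2) and the standard library are available. Lean on these libraries where they do the work, as an engineer would, in place of code of your own. Each camera call takes 0.05 s, during which the arm holds its last target. There are 200 camera calls.

## Task

Two pockets of the slanted rack on the binder's bench are empty: find them and fill each with one of the three amber spare bottles standing about the bench, cap outwards and fully home, lowering it in rather than dropping it. Leave the bottles already in the rack, the spare left over and everything else on the bench standing where they are.

Things in the scene. Friction and masses are not known exactly. Their poses are not given: they have to be found in the camera images.
- rack: Slanted wooden rack fixed to the bench, 2 rows of 4 square pockets, about 160 by 290 mm, two of them empty. Origin on the bench under its middle; y along the rows, x towards the higher row, so towards the robot. Pockets: 51 by 51 mm inside, 45 mm deep, plain rims, 72 mm apart along a row; rows 76 mm apart up the slope. A bottle comes to rest 3.5 mm down-slope of the pocket axis and may lean a little. Bottles side by side leave 28 mm between.
- pocket_1 (a point): Pocket 1 of 4, from the world +y (left) end, in the lower (farther from the robot) row of the rack. The point is on the pocket axis 57.5 mm above its floor, where the centre of a full-size bottle is when fully home. z: pocket axis, out of the mouth, leaning 30 degrees from vertical, away from the robot (to within 0.35 rad); y along the row, x up the slope.
- pocket_2 (a point): Pocket 2 of 4, from the world +y (left) end, in the lower (farther from the robot) row of the rack. The point is on the pocket axis 57.5 mm above its floor, where the centre of a full-size bottle is when fully home. z: pocket axis, out of the mouth, leaning 30 degrees from vertical, away from the robot (to within 0.35 rad); y along the row, x up the slope.
- pocket_3 (a point): Pocket 3 of 4, from the world +y (left) end, in the lower (farther from the robot) row of the rack. The point is on the pocket axis 57.5 mm above its floor, where the centre of a full-size bottle is when fully home. z: pocket axis, out of the mouth, leaning 30 degrees from vertical, away from the robot (to within 0.35 rad); y along the row, x up the slope.
- pocket_4 (a point): Pocket 4 of 4, from the world +y (left) end, in the lower (farther from the robot) row of the rack. The point is on the pocket axis 57.5 mm above its floor, where the centre of a full-size bottle is when fully home. z: pocket axis, out of the mouth, leaning 30 degrees from vertical, away from the robot (to within 0.35 rad); y along the row, x up the slope.
- pocket_5 (a point): Pocket 1 of 4, from the world +y (left) end, in the higher (nearer the robot) row of the rack. The point is on the pocket axis 57.5 mm above its floor, where the centre of a full-size bottle is when fully home. z: pocket axis, out of the mouth, leaning 30 degrees from vertical, away from the robot (to within 0.35 rad); y along the row, x up the slope.
- pocket_6 (a point): Pocket 2 of 4, from the world +y (left) end, in the higher (nearer the robot) row of the rack. The point is on the pocket axis 57.5 mm above its floor, where the centre of a full-size bottle is when fully home. z: pocket axis, out of the mouth, leaning 30 degrees from vertical, away from the robot (to within 0.35 rad); y along the row, x up the slope.
- pocket_7 (a point): Pocket 3 of 4, from the world +y (left) end, in the higher (nearer the robot) row of the rack. The point is on the pocket axis 57.5 mm above its floor, where the centre of a full-size bottle is when fully home. z: pocket axis, out of the mouth, leaning 30 degrees from vertical, away from the robot (to within 0.35 rad); y along the row, x up the slope.
- pocket_8 (a point): Pocket 4 of 4, from the world +y (left) end, in the higher (nearer the robot) row of the rack. The point is on the pocket axis 57.5 mm above its floor, where the centre of a full-size bottle is when fully home. z: pocket axis, out of the mouth, leaning 30 degrees from vertical, away from the robot (to within 0.35 rad); y along the row, x up the slope.
- racked_1_center (a point): Centre (half-way up) of an amber bottle with yellow cap, 44 mm dia and 115 mm tall, already standing in a pocket of the rack; leave it alone. z axis along the bottle, upwards.
- racked_2_center (a point): Centre (half-way up) of an amber bottle with yellow cap, 44 mm dia and 115 mm tall, already standing in a pocket of the rack; leave it alone. z axis along the bottle, upwards.
- racked_3_center (a point): Centre (half-way up) of an amber bottle with yellow cap, 44 mm dia and 115 mm tall, already standing in a pocket of the rack; leave it alone. z axis along the bottle, upwards.
- racked_4_center (a point): Centre (half-way up) of an amber bottle with yellow cap, 44 mm dia and 115 mm tall, already standing in a pocket of the rack; leave it alone. z axis along the bottle, upwards.
- racked_5_center (a point): Centre (half-way up) of an amber bottle with yellow cap, 44 mm dia and 115 mm tall, already standing in a pocket of the rack; leave it alone. z axis along the bottle, upwards.
- racked_short_center (a point): Centre (half-way up) of a short amber bottle with yellow cap, 44 mm dia and 75 mm tall (its centre lies about 20 mm from the point of its pocket), standing in a pocket of the rack. It fills its pocket; leave it alone. z axis along the bottle, upwards.
- spare_1_center (a point): Centre (half-way up, 57.5 mm over the bench) of a spare amber bottle, yellow cap, standing upright on the bench. 44 mm dia, 115 mm tall: straight body up to 83 mm, then a neck, then a 38 mm dia cap over the top 24 mm. 0.14 to 0.28 kg, rigid, closed. z axis along the bottle, upwards.
- spare_2_center (a point): Centre (half-way up, 57.5 mm over the bench) of a spare amber bottle, yellow cap, standing upright on the bench. 44 mm dia, 115 mm tall: straight body up to 83 mm, then a neck, then a 38 mm dia cap over the top 24 mm. 0.14 to 0.28 kg, rigid, closed. z axis along the bottle, upwards.
- spare_3_center (a point): Centre (half-way up, 57.5 mm over the bench) of a spare amber bottle, yellow cap, standing upright on the bench. 44 mm dia, 115 mm tall: straight body up to 83 mm, then a neck, then a 38 mm dia cap over the top 24 mm. 0.14 to 0.28 kg, rigid, closed. z axis along the bottle, upwards.
- weight_center (a point): Bystander: centre (40 mm up) of a brass binder's weight standing on the bench, 60 mm dia, 80 mm tall.
- brush_jar_center (a point): Bystander: centre (72 mm up) of a white ceramic jar with brushes, 62 mm dia and 85 mm tall, brushes up to 145 mm within 26 mm of the axis.
- glue_pot_center (a point): Bystander: centre (44 mm up) of a white glue pot with green lid, 70 mm dia, 88 mm tall.
- blue_bottle_center (a point): Bystander: centre (57 mm up) of a blue bottle with black cap, 44 mm dia, 115 mm tall; it does not belong in the rack.
- spool_center (a point): Bystander: centre (35 mm up) of a wooden thread spool, 58 mm dia, 70 mm tall.
Mind the look-alikes: they are no part of the job. Of the things that look like the part that bears glue_pot_center, the smallest one is meant. What is shaped like the part that bears spare_2_center but green is not meant.

How it is judged:
At the end, for the whole second after the job is handed in: Two spares fill the two empty pockets, within 10 mm of fully home and leaning with it (tilt 0.30 to 0.75 rad), cap out, released, at rest; the third spare upright within 30 mm of its start; racked bottles within 12 mm, bystanders within 30 mm and 0.15 rad of upright (((angle between spare_1_center's own z axis and vertical between 0.3 and 0.75 rad and (distance between spare_1_center and pocket_1 below 0.01 m or distance between spare_1_center and pocket_2 below 0.01 m or distance between spare_1_center and pocket_3 below 0.01 m or distance between spare_1_center and pocket_4 below 0.01 m or distance between spare_1_center and pocket_5 below 0.01 m or distance between spare_1_center and pocket_6 below 0.01 m or distance between spare_1_center and pocket_7 below 0.01 m or distance between spare_1_center and pocket_8 below 0.01 m)) or (distance of spare_1_center from where it was at the start of the episode below 0.03 m and angle between spare_1_center's own z axis and vertical below 0.1 rad)) and ((angle between spare_2_center's own z axis and vertical between 0.3 and 0.75 rad and (distance between spare_2_center and pocket_1 below 0.01 m or distance between spare_2_center and pocket_2 below 0.01 m or distance between spare_2_center and pocket_3 below 0.01 m or distance between spare_2_center and pocket_4 below 0.01 m or distance between spare_2_center and pocket_5 below 0.01 m or distance between spare_2_center and pocket_6 below 0.01 m or distance between spare_2_center and pocket_7 below 0.01 m or distance between spare_2_center and pocket_8 below 0.01 m)) or (distance of spare_2_center from where it was at the start of the episode below 0.03 m and angle between spare_2_center's own z axis and vertical below 0.1 rad)) and ((angle between spare_3_center's own z axis and vertical between 0.3 and 0.75 rad and (distance between spare_3_center and pocket_1 below 0.01 m or distance between spare_3_center and pocket_2 below 0.01 m or distance between spare_3_center and pocket_3 below 0.01 m or distance between spare_3_center and pocket_4 below 0.01 m or distance between spare_3_center and pocket_5 below 0.01 m or distance between spare_3_center and pocket_6 below 0.01 m or distance between spare_3_center and pocket_7 below 0.01 m or distance between spare_3_center and pocket_8 below 0.01 m)) or (distance of spare_3_center from where it was at the start of the episode below 0.03 m and angle between spare_3_center's own z axis and vertical below 0.1 rad)) and ((angle between spare_1_center's own z axis and vertical between 0.3 and 0.75 rad and (distance between spare_1_center and pocket_1 below 0.01 m or distance between spare_1_center and pocket_2 below 0.01 m or distance between spare_1_center and pocket_3 below 0.01 m or distance between spare_1_center and pocket_4 below 0.01 m or distance between spare_1_center and pocket_5 below 0.01 m or distance between spare_1_center and pocket_6 below 0.01 m or distance between spare_1_center and pocket_7 below 0.01 m or distance between spare_1_center and pocket_8 below 0.01 m)) or (angle between spare_2_center's own z axis and vertical between 0.3 and 0.75 rad and (distance between spare_2_center and pocket_1 below 0.01 m or distance between spare_2_center and pocket_2 below 0.01 m or distance between spare_2_center and pocket_3 below 0.01 m or distance between spare_2_center and pocket_4 below 0.01 m or distance between spare_2_center and pocket_5 below 0.01 m or distance between spare_2_center and pocket_6 below 0.01 m or distance between spare_2_center and pocket_7 below 0.01 m or distance between spare_2_center and pocket_8 below 0.01 m))) and ((angle between spare_2_center's own z axis and vertical between 0.3 and 0.75 rad and (distance between spare_2_center and pocket_1 below 0.01 m or distance between spare_2_center and pocket_2 below 0.01 m or distance between spare_2_center and pocket_3 below 0.01 m or distance between spare_2_center and pocket_4 below 0.01 m or distance between spare_2_center and pocket_5 below 0.01 m or distance between spare_2_center and pocket_6 below 0.01 m or distance between spare_2_center and pocket_7 below 0.01 m or distance between spare_2_center and pocket_8 below 0.01 m)) or (angle between spare_3_center's own z axis and vertical between 0.3 and 0.75 rad and (distance between spare_3_center and pocket_1 below 0.01 m or distance between spare_3_center and pocket_2 below 0.01 m or distance between spare_3_center and pocket_3 below 0.01 m or distance between spare_3_center and pocket_4 below 0.01 m or distance between spare_3_center and pocket_5 below 0.01 m or distance between spare_3_center and pocket_6 below 0.01 m or distance between spare_3_center and pocket_7 below 0.01 m or distance between spare_3_center and pocket_8 below 0.01 m))) and ((angle between spare_1_center's own z axis and vertical between 0.3 and 0.75 rad and (distance between spare_1_center and pocket_1 below 0.01 m or distance between spare_1_center and pocket_2 below 0.01 m or distance between spare_1_center and pocket_3 below 0.01 m or distance between spare_1_center and pocket_4 below 0.01 m or distance between spare_1_center and pocket_5 below 0.01 m or distance between spare_1_center and pocket_6 below 0.01 m or distance between spare_1_center and pocket_7 below 0.01 m or distance between spare_1_center and pocket_8 below 0.01 m)) or (angle between spare_3_center's own z axis and vertical between 0.3 and 0.75 rad and (distance between spare_3_center and pocket_1 below 0.01 m or distance between spare_3_center and pocket_2 below 0.01 m or distance between spare_3_center and pocket_3 below 0.01 m or distance between spare_3_center and pocket_4 below 0.01 m or distance between spare_3_center and pocket_5 below 0.01 m or distance between spare_3_center and pocket_6 below 0.01 m or distance between spare_3_center and pocket_7 below 0.01 m or distance between spare_3_center and pocket_8 below 0.01 m))) and distance of each of racked_1_center, racked_2_center, racked_3_center, racked_4_center, racked_5_center, racked_short_center from where it was at the start of the episode below 0.012 m and distance of each of weight_center, brush_jar_center, glue_pot_center, blue_bottle_center, spool_center from where it was at the start of the episode below 0.03 m and angle between each of weight_center, brush_jar_center, glue_pot_center, blue_bottle_center, spool_center's own z axis and vertical below 0.15 rad and linear speed of each of spare_1, spare_2, spare_3 below 0.03 m/s); the robot touches nothing.
It fails at once if a bottle already in the rack is taken out or shoved (distance of any of racked_1_center, racked_2_center, racked_3_center, racked_4_center, racked_5_center, racked_short_center from where it was at the start of the episode above 0.02 m).
It fails at once if a bystander on the bench is shoved or tipped ((distance of weight_center from where it was at the start of the episode above 0.035 m or angle between weight_center's own z axis and vertical above 0.4 rad) or (distance of brush_jar_center from where it was at the start of the episode above 0.035 m or angle between brush_jar_center's own z axis and vertical above 0.4 rad) or (distance of glue_pot_center from where it was at the start of the episode above 0.035 m or angle between glue_pot_center's own z axis and vertical above 0.4 rad) or (distance of blue_bottle_center from where it was at the start of the episode above 0.035 m or angle between blue_bottle_center's own z axis and vertical above 0.4 rad) or (distance of spool_center from where it was at the start of the episode above 0.035 m or angle between spool_center's own z axis and vertical above 0.4 rad)).
It fails at once if a spare is knocked over (angle between any of spare_1_center, spare_2_center, spare_3_center's own z axis and vertical above 1.1 rad).
It fails at once if a spare is dropped (falls untouched by the fingers at more than 0.8 m/s) ((linear speed of spare_1 above 0.8 m/s and contact force between the fingers and spare_1 below 0.2 N) or (linear speed of spare_2 above 0.8 m/s and contact force between the fingers and spare_2 below 0.2 N) or (linear speed of spare_3 above 0.8 m/s and contact force between the fingers and spare_3 below 0.2 N)).
It also fails if it takes over 61 s, if anything falls off the work surface, if the arm or the gripper's body presses on something with over 40 N, if the wrist force passes 120 N, or if a joint passes its speed limit or range.

## Working session

There is one attempt and no reset: what is moved stays moved. The work goes in short steps, Python scripts to look and compute and a shell command to move; the robot and the scene stay as the last step left them, time stands still between calls to the robot, and variables do not carry over. Pictures are saved under pics/ and viewed, on a budget of 10 in all, crops included, one or two more only if the job needs it, and the job is handed in when it is done.

```bash
ls; mkdir -p pics; python3 - <<'E'
from station import telemetry, read_camera
import cv2, numpy as np
for n in ("side","top"):
    c=read_camera(n); cv2.imwrite(f"pics/{n}0.png",c["pixels"][:,:,::-1]); np.savez(f"pics/{n}0.npz",**c)
    print(n,c["intrinsics"].round(1).tolist(),c["R"].round(3).tolist(),c["t"].round(3).tolist(), "pos",(-c["R"].T@c["t"]).round(3))
print(telemetry.get_obs())
E
```

```text
pics
side [[568.9, 0.0, 311.9], [0.0, 568.9, 244.8], [0.0, 0.0, 1.0]] [[0.755, -0.656, 0.02], [-0.372, -0.453, -0.81], [0.54, 0.604, -0.586]] [-0.394, 0.272, 0.961] pos [-0.12  -0.716  0.792]
top [[449.0, 0.0, 312.2], [0.0, 449.0, 236.3], [0.0, 0.0, 1.0]] [[0.01, -1.0, 0.024], [-0.996, -0.012, -0.086], [0.087, -0.023, -0.996]] [-0.042, 0.486, 0.956] pos [ 0.401 -0.014  0.995]
{'clock': 0.1, 'joint_positions': array([-1.34618889,  0.41181197, -0.01270376,  1.59693836,  0.00560204,
        1.13427815, -0.08222959]), 'qd': array([ 0.00060016, -0.00382153, -0.00096097, -0.00155029, -0.00099482,
       -0.00208864,  0.00145801]), 'tau': array([ 2.66829004e-03, -5.89098251e+01,  6.43811189e-01, -2.91705287e+01,
       -5.37888973e-02,  1.45122551e-02,  3.65560288e-05]), 'tcp_pos': array([0.18031532, 0.59796628, 0.22190716]), 'tool_rot': array([-5.05980399e-05,  1.45887274e-01,  9.89300972e-01, -6.98276023e-04]), 'force': array([ 0.68424724, -0.19112356, -0.55928007]), 'moment': array([ 0.0148925 , -0.01723597,  0.03045653]), 'width': 0.998889826829046}
```

View pics/side0.png

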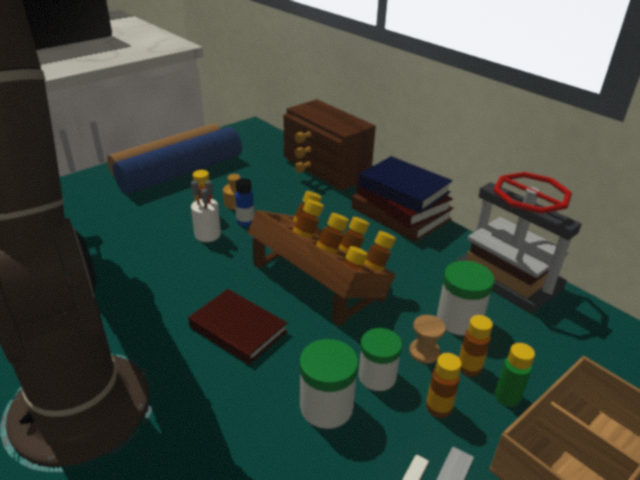

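View pics/top0.png

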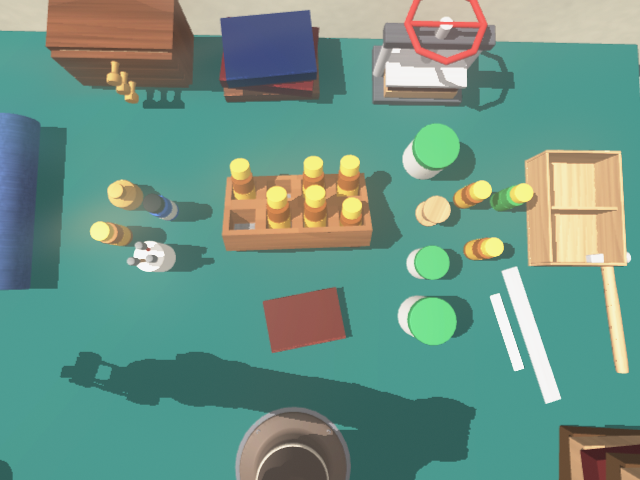

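Views show: the rack with 6 caps; the empty pockets are lower-row #2 (top view ~275,185) and higher-row #1 (243,220). Spares are at top pixels (473,195), (485,249) and (110,234); the green-bodied bottle at (512,198) is not one. Next I measure the caps.

```bash
cat > h.py <<'E'
import numpy as np, cv2
def load(n,k=0): return dict(np.load(f"pics/{n}{k}.npz"))
def snap(n,k):
    from station import read_camera
    c=read_camera(n); np.savez(f"pics/{n}{k}.npz",**c); cv2.imwrite(f"pics/{n}{k}.png",c["pixels"][:,:,::-1]); return c
def ray(c,uv):
    d=np.linalg.solve(c["intrinsics"],[uv[0],uv[1],1.]); return -c["R"].T@c["t"], c["R"].T@d
def plane(c,uv,z):
    o,d=ray(c,uv); return o+d*(z-o[2])/d[2]
def proj(c,X):
    p=c["intrinsics"]@(c["R"]@np.asarray(X,float)+c["t"]); return p[:2]/p[2]
def tri(c1,u1,c2,u2):
    o1,d1=ray(c1,u1);o2,d2=ray(c2,u2)
    d1/=np.linalg.norm(d1);d2/=np.linalg.norm(d2)
    s=np.linalg.lstsq(np.c_[d1,-d2],o2-o1,rcond=None)[0]
    a,b=o1+s[0]*d1,o2+s[1]*d2; return (a+b)/2,np.linalg.norm(a-b)
def blobs(c,lo,hi,amin=40):
    h=cv2.cvtColor(c["pixels"],cv2.COLOR_RGB2HSV); m=cv2.inRange(h,lo,hi)
    n,l,s,ce=cv2.connectedComponentsWithStats(m)
    return [(ce[i].round(1),s[i].tolist()) for i in range(1,n) if s[i][4]>=amin]
Y=((22,140,120),(33,255,255)); G=((45,150,70),(75,255,255))
E
python3 - <<'E'
from h import *
for n in("side","top"):
    c=load(n)
    print(n)
    for b in blobs(c,*Y): print(' Y',b[0],b[1], plane(c,b[0],.108).round(3))
    for b in blobs(c,*G): print(' G',b[0],b[1], plane(c,b[0],.085).round(3))
E
```

```text
side
 Y [200.  173.6] [193, 170, 15, 8, 100] [0.493 0.389 0.108]
 Y [310.4 200.8] [303, 191, 20, 21, 219] [0.62  0.121 0.108]
 Y [335.4 218.7] [328, 213, 20, 13, 131] [0.614 0.03  0.108]
 Y [356.4 222.2] [350, 217, 18, 12, 113] [ 0.64  -0.009  0.108]
 Y [382.4 237.1] [375, 231, 19, 14, 132] [ 0.642 -0.084  0.108]
 Y [354.  252.4] [346, 246, 21, 15, 165] [ 0.559 -0.085  0.108]
 Y [480.5 322.3] [470, 315, 22, 16, 280] [ 0.586 -0.371  0.108]
 Y [522.1 351.3] [511, 343, 24, 18, 327] [ 0.581 -0.457  0.108]
 Y [448.9 361.5] [437, 353, 25, 18, 353] [ 0.47  -0.393  0.108]
 G [468.2 276.2] [443, 261, 51, 31, 1174] [ 0.701 -0.265  0.085]
 G [381.  342.5] [361, 328, 41, 30, 981] [ 0.435 -0.279  0.085]
 G [328.4 360.6] [300, 339, 58, 44, 2056] [ 0.338 -0.252  0.085]
 G [513.8 368.8] [500, 357, 32, 21, 218] [ 0.56  -0.461  0.085]
top
 Y [353.6 171.1] [350, 166, 8, 11, 40] [ 0.611 -0.117  0.108]
 Y [278.2 204.8] [273, 201, 9, 8, 40] [0.54  0.033 0.108]
 Y [309.7 223.2] [305, 218, 10, 9, 46] [ 0.504 -0.03   0.108]
 Y [468.4 249.8] [466, 245, 6, 10, 48] [ 0.455 -0.347  0.108]
```

```bash
python3 - <<'E'
from h import *
s,t=load("side"),load("top")
hs=cv2.cvtColor(t["pixels"],cv2.COLOR_RGB2HSV)
for u,v in((482,190),(492,247),(101,231),(315,192),(240,165),(350,163),(522,192),(315,215)): print((u,v),hs[v,u],end=' ')
print()
for b in blobs(t,(22,130,160),(36,255,255),30): print(b[0],b[1],plane(t,b[0],.11).round(3))
hs=cv2.cvtColor(s["pixels"],cv2.COLOR_RGB2HSV)
for u,v in((480,322),(448,361),(310,196),(356,222)): print((u,v),hs[v,u],end=' ')
E
```

```text
(482, 190) [ 30 106 247] (492, 247) [ 30 102 247] (101, 231) [ 30  83 247] (315, 192) [ 29 119 247] (240, 165) [ 29 117 247] (350, 163) [ 29 117 247] (522, 192) [ 30 106 247] (315, 215) [ 13 155 183] 
[349.7 171.2] [340, 165, 19, 12, 95] [ 0.61  -0.109  0.11 ]
[242.3 174.2] [234, 166, 16, 14, 91] [0.601 0.106 0.11 ]
[314.  172.5] [306, 166, 16, 12, 80] [ 0.606 -0.037  0.11 ]
[472.9 192.5] [470, 183, 11, 17, 57] [ 0.57  -0.358  0.11 ]
[312.8 200.4] [303, 187, 22, 21, 109] [ 0.55  -0.036  0.11 ]
[342.1 191.3] [338, 186, 11, 9, 45] [ 0.569 -0.094  0.11 ]
[514.4 195.9] [510, 186, 13, 17, 76] [ 0.565 -0.442  0.11 ]
[237.9 195.6] [234, 191, 9, 9, 37] [0.558 0.113 0.11 ]
[276.2 204.1] [268, 196, 18, 13, 86] [0.541 0.037 0.11 ]
[351.2 213.6] [342, 203, 20, 16, 91] [ 0.524 -0.112  0.11 ]
[272.8 224.1] [268, 219, 10, 9, 45] [0.501 0.043 0.11 ]
[309.4 223. ] [305, 218, 10, 9, 51] [ 0.505 -0.029  0.11 ]
[484.2 247.8] [481, 239, 10, 17, 60] [ 0.459 -0.378  0.11 ]
[468.4 249.8] [466, 245, 6, 10, 48] [ 0.455 -0.346  0.11 ]
(480, 322) [ 24 221 194] (448, 361) [ 24 222 196] (310, 196) [ 23 223 128] (356, 222) [ 23 228 142]
```

```bash
python3 - <<'E'
from h import *
t=load("top")["pixels"][:,:,::-1]; s=load("side")["pixels"][:,:,::-1]
a=cv2.resize(t[145:265,70:390],(800,300),interpolation=cv2.INTER_CUBIC)
b=cv2.resize(s[165:325,180:400],(412,300),interpolation=cv2.INTER_CUBIC)
d=cv2.resize(t[170:280,400:540],(382,300),interpolation=cv2.INTER_CUBIC)
cv2.imwrite("pics/crop0.png",np.vstack([a,np.hstack([b,d,np.zeros((300,6,3),np.uint8)])]))
E
```

```text
(no output)
```

View pics/crop0.png

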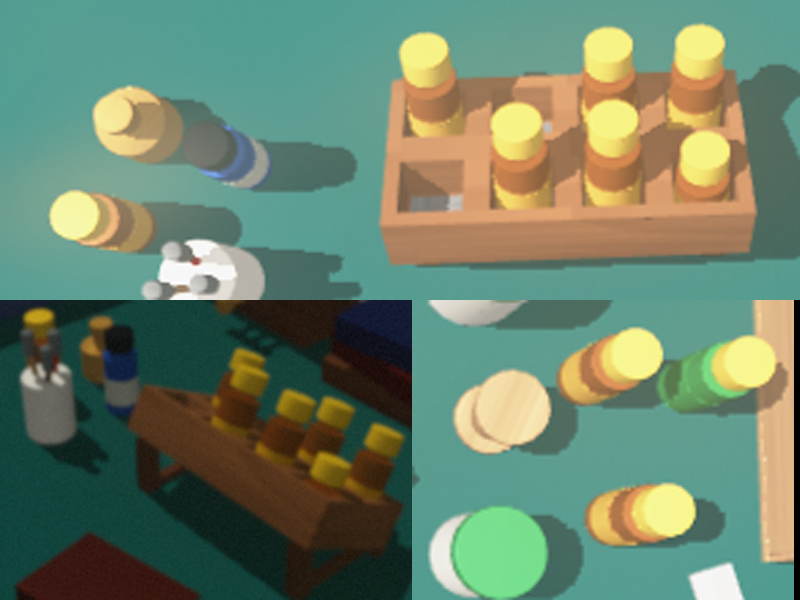

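```bash
cat >> h.py <<'E'
def caps(c):
    "full-cap blobs (top disc + side) in the top view"
    h=cv2.cvtColor(c["pixels"],cv2.COLOR_RGB2HSV)
    m=cv2.inRange(h,(22,60,225),(36,255,255))
    n,l,s,ce=cv2.connectedComponentsWithStats(m)
    return [(ce[i].round(1),s[i].tolist()) for i in range(1,n) if s[i][4]>=60]
E
python3 - <<'E'
from h import *
s,t=load("side"),load("top")
for b in caps(t): print(b[0],b[1],plane(t,b[0],.115).round(3))
h=cv2.cvtColor(s["pixels"],cv2.COLOR_RGB2HSV)
m=cv2.inRange(h,(20,140,80),(33,255,255)); 
n,l,st,ce=cv2.connectedComponentsWithStats(m)
for i in range(1,n):
    if st[i][4]>40: print('side',ce[i].round(1),st[i])
print(h[186:216:2,309],"\n",h[314:336:2,480])
E
```

```text
[348.7 164.7] [340, 155, 20, 22, 308] [ 0.622 -0.106  0.115]
[620.6 179.2] [619, 154, 4, 48, 61] [ 0.601 -0.658  0.115]
[312.  165.7] [304, 156, 19, 22, 303] [ 0.619 -0.033  0.115]
[238.5 167.7] [230, 159, 19, 21, 285] [0.613 0.113 0.115]
[568.5 187.7] [552, 163, 48, 46, 1111] [ 0.582 -0.55   0.115]
[115.4 192.3] [108, 180, 18, 26, 276] [0.56  0.352 0.115]
[480.3 189.8] [470, 181, 22, 18, 322] [ 0.575 -0.371  0.115]
[521.6 192.6] [510, 183, 24, 19, 338] [ 0.571 -0.454  0.115]
[313.6 195. ] [303, 185, 22, 23, 351] [ 0.56  -0.037  0.115]
[275.4 196.3] [266, 186, 21, 23, 338] [0.556 0.039 0.115]
[350.9 207.2] [342, 197, 20, 22, 325] [ 0.536 -0.111  0.115]
[444.1 212.9] [439, 203, 10, 19, 77] [ 0.528 -0.297  0.115]
[570.  237.6] [556, 215, 27, 47, 1057] [ 0.481 -0.549  0.115]
[593.  235.4] [591, 215, 5, 39, 103] [ 0.486 -0.596  0.115]
[ 99.4 230.8] [90, 222, 20, 19, 291] [0.484 0.38  0.115]
[622.  248.7] [608, 222, 18, 43, 75] [ 0.46  -0.654  0.115]
[492.  246.8] [481, 238, 23, 19, 335] [ 0.461 -0.392  0.115]
[610.8 314.8] [604, 267, 18, 106, 171] [ 0.329 -0.624  0.115]
[618.9 328.3] [61
[... 230 characters left out ...]
94 228  17   9  42]
side [384.3 239.3] [375 231  20  18 251]
side [325.3 247.7] [317 243  20   9  53]
side [357.  255.5] [340 245  41  25 375]
side [479.9 326.3] [468 315  25  24 468]
side [520.9 355.1] [508 343  27  26 540]
side [455.8 363.9] [435 346  50  34 878]
side [438.6 402.1] [427 388  27  24 316]
[[ 81 150  39]
 [ 83 176  58]
 [ 46  95  83]
 [ 24 206 155]
 [ 23 217 155]
 [ 23 228 133]
 [ 23 219 143]
 [ 24 222 171]
 [ 23 226 156]
 [ 23 227 145]
 [ 24 225 136]
 [ 23 219 129]
 [ 23 216 119]
 [ 22 220 110]
 [ 17 218  89]] 
 [[ 22 116 127]
 [ 23 211 187]
 [ 24 229 193]
 [ 23 224 195]
 [ 24 221 194]
 [ 24 221 195]
 [ 24 227 192]
 [ 24 222 176]
 [ 24 215 115]
 [ 23 215 101]
 [ 23 212 101]]
```

```bash
cat > rack.py <<'E'
from h import *
from scipy.optimize import least_squares
s,t=load("side"),load("top")
def rot(yaw,tilt):
    xa=np.array([-np.cos(yaw),-np.sin(yaw),0]); up=np.array([0,0,1.])
    x=np.cos(tilt)*xa+np.sin(tilt)*up; z=np.cos(tilt)*up-np.sin(tilt)*xa
    return np.c_[x,np.cross(z,x),z]
def pocket(p,i,tilt=np.pi/6):
    R=rot(p[3],tilt)
    # local y = -world y (x towards the robot); pocket 1 is at world +y
    off=np.array([-.038 if i<=4 else .038, ((i-1)%4-1.5)*.072, 0]); 
    return p[:3]+R@off,R
def cap(p,i,tilt=np.pi/6):
    c,R=pocket(p,i,tilt); return c+R@[-.0035,0,.0055 if i==8 else .0455]
top={4:(348.7,164.7),3:(312,165.7),1:(238.5,167.7),7:(313.6,195),6:(275.4,196.3),8:(350.9,207.2)}
side={3:(358.2,224.7),7:(337.4,221.3),4:(384.3,239.3)}
def res(p,tilt=None):
    tl=p[4] if len(p)>4 else np.pi/6
    return np.r_[[proj(t,cap(p,i,tl))-u for i,u in top.items()],[proj(s,cap(p,i,tl))-u for i,u in side.items()]].ravel()
f=least_squares(res,[.55,0,.12,0]); P=f.x
if __name__=="__main__":
    print(P.round(4),f.fun.reshape(-1,2).round(1).tolist())
    g=least_squares(res,[.55,0,.12,0,.5]);print(g.x.round(4),abs(g.fun).max())
    for i in(2,5): print(i,pocket(P,i)[0].round(4))
    for u in((492,246.8),(480.3,189.8),(99.4,230.8)): print('spare',plane(t,u,.103).round(4))
    for u in((448.9,361.5),(480.5,322.3)): print('side disc',plane(s,u,.115).round(4))
    for b in caps(t):pass
    for n,X in (('pot',plane(t,(433,263),.088)),('bigpot',plane(t,(433,321),.1))): print(n,X.round(3))
E
python3 rack.py
```

```text
[ 5.574e-01 -3.000e-04  1.046e-01  4.720e-02] [[-0.1, -0.5], [0.3, -0.4], [0.7, -0.1], [0.5, -0.2], [0.3, -0.2], [-0.1, -0.3], [-0.8, 0.1], [-0.9, -0.0], [-0.9, 0.1]]
[ 5.574e-01 -3.000e-04  1.046e-01  4.720e-02  5.234e-01] 0.8949971659610583
2 [0.5885 0.0372 0.0856]
5 [0.5194 0.106  0.1236]
spare [ 0.4618 -0.3967  0.103 ]
spare [ 0.5775 -0.3757  0.103 ]
spare [0.4847 0.3849 0.103 ]
side disc [ 0.4642 -0.396   0.115 ]
side disc [ 0.5786 -0.3748  0.115 ]
pot [ 0.428 -0.281  0.088]
bigpot [ 0.313 -0.276  0.1  ]
```

```bash
cat > go.py <<'E'
import sys
from h import *
from rack import P,pocket,rot
from scipy.spatial.transform import Rotation as Ro
from station import telemetry
def goal(kind,i=None,up=0,dz=0):
    "spare: (x,y) and height of grasp; pocket: i and lift along axis"
    if kind=='p':
        c,R=pocket(P,i); return c+R@[0,0,.0245+up/1000], R@np.diag([1,-1,-1])
    R=rot(P[3],0)@np.diag([1,-1,-1]); return np.r_[i,up/1000],R
def show(kind,i,up):
    o=telemetry.get_obs(); q=o["tool_rot"]; R=Ro.from_quat(q,scalar_first=True).as_matrix()
    g,G=goal(kind,i,up)
    print("t",round(o["clock"],2),"tcp",o["tcp_pos"].round(4),"F",o["force"].round(1),"w",round(o["width"],3),"q",o["joint_positions"].round(2))
    print("shift mm",(R.T@(g-o["tcp_pos"])*1000).round(1),"turn deg",np.rad2deg(Ro.from_matrix(R.T@G).as_rotvec()).round(2), "goal",g.round(3))
if __name__=="__main__":
    a=sys.argv
    show('p',int(a[2]),float(a[3])) if a[1]=='p' else show('s',[float(a[2]),float(a[3])],float(a[4]))
E
python3 -m jog '[{"x":-36,"y":-28,"z":-7},{"x":-72,"y":-56,"z":-14},{"x":-108,"y":-84,"z":-20},{"x":-140,"y":-110,"z":-27},{"x":-145,"y":-112,"z":-27}]' 0.65 
python3 -m jog '[{"x":-36,"y":-28,"z":-7},{"x":-72,"y":-56,"z":-14},{"x":-108,"y":-84,"z":-20},{"x":-140,"y":-110,"z":-27},{"x":-145,"y":-112,"z":-27}]'
python3 -m jog '[{"x":-145,"y":-112,"z":-27,"az":-20},{"x":-145,"y":-112,"z":-27,"az":-20},{"x":-145,"y":-112,"z":-27,"az":-20},{"x":-145,"y":-112,"z":-27,"az":-20},{"x":-145,"y":-112,"z":-27,"az":-20}]'
python3 go.py p 5 120
```

```text
t 0.1 tcp [0.1803 0.598  0.2219] F [ 0.7 -0.2 -0.6] w 0.999 q [-1.35  0.41 -0.01  1.6   0.01  1.13 -0.08]
shift mm [-534.8 -349.1  -26.3] turn deg [  5.02  29.7  -19.05] goal [0.592 0.109 0.249]invalid input at $[0]: expected keys x, y, z, ax, ay, az
invalid input at $[0]: expected keys x, y, z, ax, ay, az
invalid input at $[0]: expected keys x, y, z, ax, ay, az
```

```bash

python3 -m jog '[{"x":-36,"y":-28,"z":-7,"ax":0,"ay":0,"az":0},{"x":-72,"y":-56,"z":-14,"ax":0,"ay":0,"az":0},{"x":-145,"y":-112,"z":-27,"ax":0,"ay":0,"az":0},{"x":-145,"y":-112,"z":-27,"ax":0,"ay":0,"az":0},{"x":-145,"y":-112,"z":-27,"ax":0,"ay":0,"az":0}]' 0.65 
python3 -m jog '[{"x":-145,"y":-112,"z":-27,"ax":0,"ay":0,"az":0},{"x":-145,"y":-112,"z":-27,"ax":0,"ay":0,"az":0},{"x":-145,"y":-112,"z":-27,"ax":0,"ay":0,"az":0},{"x":-145,"y":-112,"z":-27,"ax":0,"ay":0,"az":0},{"x":-145,"y":-112,"z":-27,"ax":0,"ay":0,"az":0}]'
python3 -m jog '[{"x":-145,"y":-112,"z":-27,"ax":0,"ay":0,"az":-19.5},{"x":-145,"y":-112,"z":-27,"ax":0,"ay":0,"az":-19.5},{"x":-145,"y":-112,"z":-27,"ax":0,"ay":0,"az":-19.5},{"x":-145,"y":-112,"z":-27,"ax":0,"ay":0,"az":-19.5},{"x":-145,"y":-112,"z":-27,"ax":0,"ay":0,"az":-19.5}]'
python3 go.py p 5 150
```

```text
clock: 0.52
tcp_pos: [0.2906, 0.4447, 0.2502]
tool_rot: [0.001, 0.148, 0.989, -0.001]
force: [-0.3, 0.5, 0.2]
width: 0.669
clock: 0.93
tcp_pos: [0.3965, 0.2952, 0.2774]
tool_rot: [0.001, 0.149, 0.989, -0.0]
force: [0.9, 0.0, -0.5]
width: 0.647
clock: 1.35
tcp_pos: [0.5009, 0.1486, 0.304]
tool_rot: [0.0, -0.024, 1.0, -0.0]
force: [0.3, -0.2, -0.7]
width: 0.648
t 1.35 tcp [0.5009 0.1486 0.304 ] F [ 0.3 -0.2 -0.7] w 0.648 q [-0.63  0.17  0.29  1.74 -0.05  1.24  1.29]
shift mm [-103.7  -43.5   29.2] turn deg [-0.04 30.01  0.06] goal [0.607 0.11  0.275]
```

```bash

python3 -m jog '[{"x":-104,"y":-43,"z":29,"ax":0,"ay":30,"az":0},{"x":-104,"y":-43,"z":29,"ax":0,"ay":30,"az":0},{"x":-104,"y":-43,"z":29,"ax":0,"ay":30,"az":0},{"x":-104,"y":-43,"z":29,"ax":0,"ay":30,"az":0},{"x":-104,"y":-43,"z":29,"ax":0,"ay":30,"az":0}]'
python3 go.py p 2 150
```

```text
clock: 1.77
tcp_pos: [0.6057, 0.1085, 0.2627]
tool_rot: [-0.255, -0.019, 0.967, -0.01]
force: [0.4, 0.3, -4.5]
width: 0.653
t 1.77 tcp [0.6057 0.1085 0.2627] F [ 0.4  0.3 -4.5] w 0.653 q [-0.3   0.72  0.17  1.11 -0.16  1.84  1.47]
shift mm [-71.6 -69.8 -10. ] turn deg [-0.33  0.38 -0.59] goal [0.676 0.041 0.237]
```

```bash
python3 - <<'E'
s=open("go.py").read()
a=s.index("def goal"); b=s.index("def show")
s=s[:a]+'''def goal(kind,i,up):
    "bottle base pose (i: pocket number or bench x,y), lifted by up mm along its axis -> tool pose, 15 deg lean in the grasp"
    if kind=='p': c,R=pocket(P,i); o=c-R[:,2]*.0575
    else: R=rot(P[3],0); o=np.r_[i,0.]
    T=R@np.diag([1,-1,-1])@Ro.from_euler('y',-15,degrees=True).as_matrix()
    return o+R[:,2]*(.102+up/1000)+.019*T[:,2],T
'''+s[b:]
open("go.py","w").write(s)
E
python3 go.py s .463 -.397 120; python3 go.py p 2 0|tail -1
```

```text
t 1.77 tcp [0.6057 0.1085 0.2627] F [ 0.4  0.3 -4.5] w 0.653 q [-0.3   0.72  0.17  1.11 -0.16  1.84  1.47]
shift mm [ 106.1 -498.6  134.1] turn deg [ -0.55 -44.62  -0.42] goal [ 0.468 -0.397  0.204]
shift mm [-75.5 -68.9 138.4] turn deg [ -0.41 -14.62  -0.54] goal [0.606 0.038 0.106]
```

```bash

python3 -m jog '[{"x":20,"y":-20,"z":-25,"ax":0,"ay":-7,"az":0},{"x":40,"y":-60,"z":-25,"ax":0,"ay":-14,"az":0},{"x":60,"y":-100,"z":-25,"ax":0,"ay":-21,"az":0},{"x":60,"y":-140,"z":-15,"ax":0,"ay":-28,"az":0},{"x":60,"y":-170,"z":-15,"ax":0,"ay":-35,"az":0}]'
python3 go.py s .463 -.397 120
```

```text
clock: 2.18
tcp_pos: [0.5659, -0.0616, 0.3135]
tool_rot: [0.059, -0.024, 0.998, -0.0]
force: [0.2, -1.6, 0.7]
width: 0.656
t 2.18 tcp [ 0.5659 -0.0616  0.3135] F [ 0.2 -1.6  0.7] w 0.656 q [-0.16  0.17  0.22  1.72 -0.05  1.14  1.69]
shift mm [ 125.9 -329.9   96.9] turn deg [-0.19 -8.26  0.02] goal [ 0.468 -0.397  0.204]
```

```bash

python3 -m jog '[{"x":15,"y":-40,"z":0,"ax":0,"ay":0,"az":0},{"x":30,"y":-80,"z":10,"ax":0,"ay":0,"az":0},{"x":45,"y":-118,"z":20,"ax":0,"ay":0,"az":0},{"x":60,"y":-155,"z":30,"ax":0,"ay":0,"az":0},{"x":63,"y":-165,"z":40,"ax":0,"ay":0,"az":0}]'
python3 -m jog '[{"x":63,"y":-165,"z":45,"ax":0,"ay":-8.3,"az":0},{"x":63,"y":-165,"z":45,"ax":0,"ay":-8.3,"az":0},{"x":63,"y":-165,"z":45,"ax":0,"ay":-8.3,"az":0},{"x":63,"y":-165,"z":45,"ax":0,"ay":-8.3,"az":0},{"x":63,"y":-165,"z":45,"ax":0,"ay":-8.3,"az":0}]' 0.7
python3 go.py s .463 -.397 0
python3 - <<'E'
from h import *
t=snap("top",1);s=snap("side",1)
a=t["pixels"][150:350,350:600,::-1]; b=s["pixels"][220:480,330:600,::-1]
cv2.imwrite("pics/c1.png",np.hstack([cv2.resize(a,(400,320)),cv2.resize(b,(332,320))]))
E
```

```text
clock: 2.6
tcp_pos: [0.5134, -0.2325, 0.2667]
tool_rot: [0.056, -0.021, 0.998, -0.001]
force: [-0.2, 0.0, -0.2]
width: 0.647
clock: 3.02
tcp_pos: [0.4633, -0.399, 0.2137]
tool_rot: [0.127, -0.021, 0.992, 0.001]
force: [-0.2, -0.1, -0.1]
width: 0.697
t 3.02 tcp [ 0.4633 -0.399   0.2137] F [-0.2 -0.1 -0.1] w 0.697 q [ 0.43  0.31  0.39  1.83 -0.39  0.88  2.63]
shift mm [ 28.1   2.4 127.1] turn deg [-0.22 -0.44 -0.22] goal [ 0.468 -0.397  0.084]
```

View pics/c1.png

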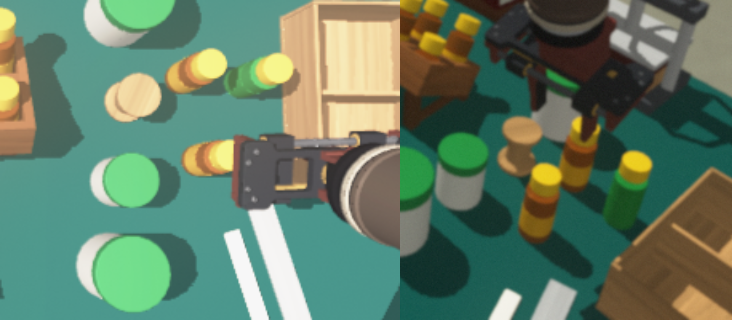

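```bash

python3 -m jog '[{"x":7,"y":2,"z":30,"ax":0,"ay":0,"az":0},{"x":14,"y":2,"z":60,"ax":0,"ay":0,"az":0},{"x":20,"y":2,"z":90,"ax":0,"ay":0,"az":0},{"x":26,"y":2,"z":115,"ax":0,"ay":0,"az":0},{"x":28,"y":2,"z":127,"ax":0,"ay":0,"az":0}]'
python3 go.py s .463 -.397 0
```

```text
clock: 3.53
tcp_pos: [0.4718, -0.3886, 0.0822]
tool_rot: [0.126, -0.025, 0.992, 0.004]
force: [0.5, 0.8, -0.4]
width: 0.7
t 3.53 tcp [ 0.4718 -0.3886  0.0822] F [ 0.5  0.8 -0.4] w 0.7 q [ 0.5   0.47  0.28  1.94 -0.54  0.63  2.78]
shift mm [ 3.8 -7.9 -2.5] turn deg [ 0.18 -0.47  0.16] goal [ 0.468 -0.397  0.084]
```

```bash

python3 -m jog '[{"x":0,"y":0,"z":0,"ax":0,"ay":0,"az":0},{"x":0,"y":0,"z":0,"ax":0,"ay":0,"az":0}]'
python3 go.py s .463 -.397 0
```

```text
clock: 3.7
tcp_pos: [0.4728, -0.3911, 0.0858]
tool_rot: [0.128, -0.024, 0.991, 0.003]
force: [0.3, -0.7, 0.1]
width: 0.699
t 3.7 tcp [ 0.4728 -0.3911  0.0858] F [ 0.3 -0.7  0.1] w 0.699 q [ 0.5   0.47  0.28  1.94 -0.54  0.63  2.78]
shift mm [ 5.5 -5.4  0.8] turn deg [-0.02 -0.31  0.13] goal [ 0.468 -0.397  0.084]
```

```bash

python3 -m jog '[{"x":5,"y":-5,"z":0,"ax":0,"ay":0,"az":0},{"x":5,"y":-5,"z":0,"ax":0,"ay":0,"az":0},{"x":5,"y":-5,"z":0,"ax":0,"ay":0,"az":0}]'
python3 go.py s .463 -.397 0
```

```text
clock: 3.95
tcp_pos: [0.4678, -0.3982, 0.0858]
tool_rot: [0.129, -0.024, 0.991, 0.001]
force: [-0.4, 0.3, 0.2]
width: 0.701
t 3.95 tcp [ 0.4678 -0.3982  0.0858] F [-0.4  0.3  0.2] w 0.701 q [ 0.52  0.47  0.27  1.94 -0.53  0.63  2.79]
shift mm [0.3 1.4 2.1] turn deg [-0.18 -0.2   0.06] goal [ 0.468 -0.397  0.084]
```

Close and lift.

```bash

python3 -m jog '[{"x":0,"y":1,"z":2,"ax":0,"ay":0,"az":0},{"x":0,"y":1,"z":2,"ax":0,"ay":0,"az":0},{"x":0,"y":1,"z":2,"ax":0,"ay":0,"az":0},{"x":0,"y":1,"z":2,"ax":0,"ay":0,"az":0},{"x":0,"y":1,"z":2,"ax":0,"ay":0,"az":0}]' 0.3
python3 -m jog '[{"x":0,"y":0,"z":0,"ax":0,"ay":0,"az":0},{"x":0,"y":0,"z":0,"ax":0,"ay":0,"az":0},{"x":0,"y":0,"z":0,"ax":0,"ay":0,"az":0}]' 0.3
python3 -m jog '[{"x":-2,"y":0,"z":-10,"ax":0,"ay":0,"az":0},{"x":-10,"y":0,"z":-40,"ax":0,"ay":0,"az":0},{"x":-20,"y":0,"z":-80,"ax":0,"ay":0,"az":0},{"x":-30,"y":0,"z":-115,"ax":0,"ay":0,"az":0},{"x":-40,"y":0,"z":-150,"ax":0,"ay":0,"az":0}]'
python3 -m jog '[{"x":-5,"y":20,"z":-20,"ax":0,"ay":0,"az":0},{"x":-15,"y":50,"z":-40,"ax":0,"ay":0,"az":0},{"x":-20,"y":90,"z":-60,"ax":0,"ay":0,"az":0},{"x":-20,"y":110,"z":-75,"ax":0,"ay":0,"az":0},{"x":-20,"y":110,"z":-75,"ax":0,"ay":0,"az":0}]'
python3 go.py p 2 110
```

```text
clock: 4.37
tcp_pos: [0.4683, -0.3957, 0.0824]
tool_rot: [0.128, -0.024, 0.991, 0.003]
force: [-0.6, 1.1, 1.7]
width: 0.477
clock: 4.62
tcp_pos: [0.4683, -0.3957, 0.0824]
tool_rot: [0.128, -0.024, 0.991, 0.002]
force: [-0.7, 1.9, 3.3]
width: 0.477
clock: 5.03
tcp_pos: [0.4676, -0.396, 0.2394]
tool_rot: [0.127, -0.023, 0.992, 0.002]
force: [2.0, -0.2, -1.9]
width: 0.477
clock: 5.45
tcp_pos: [0.4642, -0.2818, 0.3187]
tool_rot: [0.13, -0.026, 0.991, 0.003]
force: [-0.1, 0.0, -1.9]
width: 0.477
t 5.45 tcp [ 0.4642 -0.2818  0.3187] F [-0.1  0.  -1.9] w 0.477 q [ 0.23  0.06  0.34  1.85 -0.2   1.02  2.28]
shift mm [-175.9  311.7  168.1] turn deg [-0.1  29.93  0.32] goal [0.661 0.041 0.201]
```

```bash
python3 - <<'E'
from h import *
t=snap("top",2);s=snap("side",2)
cv2.imwrite("pics/c2.png",np.hstack([cv2.resize(t["pixels"][:,:,::-1],(400,300)),cv2.resize(s["pixels"][:,:,::-1],(400,300))]))
E
```

View pics/c2.png

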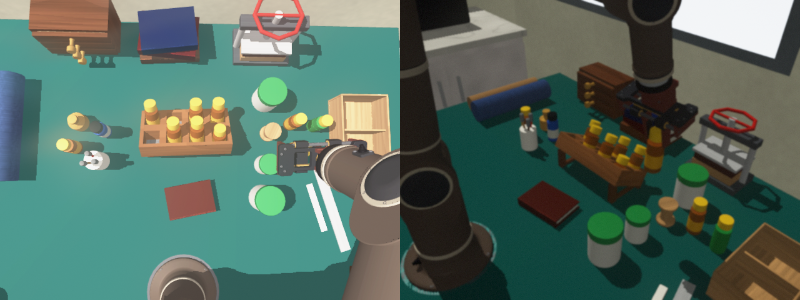

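```bash

python3 -m jog '[{"x":-12,"y":20,"z":3,"ax":0,"ay":0,"az":0},{"x":-32,"y":52,"z":8,"ax":0,"ay":0,"az":0},{"x":-53,"y":85,"z":14,"ax":0,"ay":0,"az":0},{"x":-74,"y":118,"z":20,"ax":0,"ay":0,"az":0},{"x":-95,"y":152,"z":25,"ax":0,"ay":0,"az":0}]'
python3 -m jog '[{"x":-20,"y":33,"z":5,"ax":0,"ay":0,"az":0},{"x":-41,"y":66,"z":11,"ax":0,"ay":0,"az":0},{"x":-62,"y":99,"z":16,"ax":0,"ay":0,"az":0},{"x":-82,"y":132,"z":22,"ax":0,"ay":0,"az":0},{"x":-98,"y":158,"z":26,"ax":0,"ay":0,"az":0}]'
python3 go.py p 2 130
```

```text
clock: 5.97
tcp_pos: [0.5546, -0.1295, 0.3134]
tool_rot: [0.127, -0.022, 0.992, 0.002]
force: [0.8, 0.1, -2.0]
width: 0.473
clock: 6.38
tcp_pos: [0.6491, 0.0352, 0.3123]
tool_rot: [0.127, -0.024, 0.992, 0.002]
force: [0.2, -0.4, -2.0]
width: 0.479
t 6.38 tcp [0.6491 0.0352 0.3123] F [ 0.2 -0.4 -2. ] w 0.479 q [-0.21  0.24  0.09  1.65  0.    1.    1.49]
shift mm [ 2.4  5.  96.4] turn deg [-0.09 29.57  0.05] goal [0.671 0.041 0.218]
```

```bash

python3 -m jog '[{"x":-5,"y":2,"z":10,"ax":0,"ay":6,"az":0},{"x":-10,"y":4,"z":20,"ax":0,"ay":12,"az":0},{"x":-8,"y":5,"z":40,"ax":0,"ay":18,"az":0},{"x":-4,"y":5,"z":65,"ax":0,"ay":24,"az":0},{"x":2,"y":5,"z":90,"ax":0,"ay":29.6,"az":0}]'
python3 -m jog '[{"x":0,"y":0,"z":0,"ax":0,"ay":0,"az":0},{"x":0,"y":0,"z":0,"ax":0,"ay":0,"az":0}]'
python3 go.py p 2 130
python3 - <<'E'
from h import *
t=snap("top",3);s=snap("side",3)
cv2.imwrite("pics/c3.png",np.hstack([cv2.resize(t["pixels"][120:300,190:430,::-1],(400,300),interpolation=2),cv2.resize(s["pixels"][130:330,200:467,::-1],(400,300),interpolation=2)]))
E
```

```text
clock: 6.8
tcp_pos: [0.6699, 0.038, 0.2249]
tool_rot: [-0.132, -0.023, 0.991, -0.004]
force: [0.6, 0.1, -2.5]
width: 0.474
clock: 6.97
tcp_pos: [0.6679, 0.0379, 0.2192]
tool_rot: [-0.134, -0.023, 0.991, -0.005]
force: [-0.1, 0.4, -1.4]
width: 0.474
t 6.97 tcp [0.6679 0.0379 0.2192] F [-0.1  0.4 -1.4] w 0.474 q [-0.18  0.67  0.1   1.21 -0.07  1.53  1.54]
shift mm [-3.1  3.  -0. ] turn deg [-0.18 -0.47 -0.08] goal [0.671 0.041 0.218]
```

View pics/c3.png

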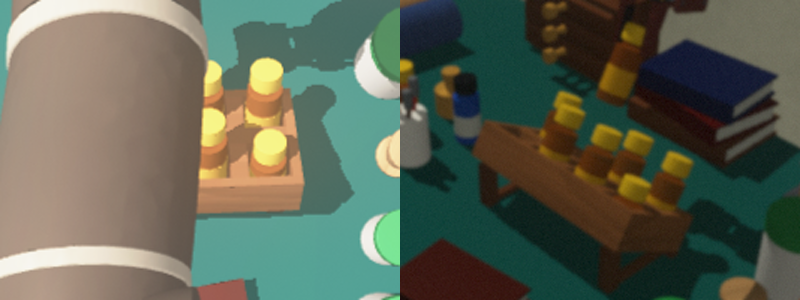

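```bash
python3 - <<'E'
from h import *
from go import *
s0,s=load("side"),load("side",3)
# label height on the standing bottle (blob 438.6,402.1)
for z in(.02,.025,.03,.035,.04): print(z,proj(s0,[.463,-.397,z]).round(1),end=' ')
h=cv2.cvtColor(s["pixels"],cv2.COLOR_RGB2HSV); m=cv2.inRange(h,(18,140,60),(33,255,255)); m[210:]=0;m[:,:310]=0
n,l,st,ce=cv2.connectedComponentsWithStats(m)
print([(ce[i].round(1),st[i].tolist()) for i in range(1,n) if st[i][4]>25])
o=telemetry.get_obs();R=Ro.from_quat(o["tool_rot"],scalar_first=True).as_matrix()
B=R@Ro.from_euler('y',15,degrees=True).as_matrix(); ax=-B[:,2]
g=o["tcp_pos"]-.019*R[:,2]
for z in(0,.025,.03,.035,.04,.083,.103,.115): print(z,proj(s,g+ax*(z-.102)).round(1))
print(ax)
E
```

```text
0.02 [439.8 401. ] 0.025 [440.3 399.1] 0.03 [440.7 397.2] 0.035 [441.2 395.2] 0.04 [441.6 393.2] [(array([357.6, 110.5]), [346, 105, 27, 12, 64]), (array([355.4, 152.2]), [347, 145, 17, 16, 196]), (array([344.1, 183.8]), [332, 172, 26, 24, 388]), (array([315.1, 201.5]), [310, 192, 13, 18, 190])]
0 [337.8 196.7]
0.025 [342.2 186. ]
0.03 [343.1 183.8]
0.035 [344.  181.7]
0.04 [345.  179.5]
0.083 [352.8 160.8]
0.103 [356.5 152. ]
0.115 [358.7 146.6]
[0.49481886 0.02501448 0.86863604]
```

```bash

python3 -m jog '[{"x":-3,"y":3,"z":0,"ax":0,"ay":0,"az":0},{"x":0,"y":3,"z":12,"ax":0,"ay":0,"az":0},{"x":6,"y":3,"z":34,"ax":0,"ay":0,"az":0},{"x":12,"y":3,"z":56,"ax":0,"ay":0,"az":0},{"x":16,"y":3,"z":72,"ax":0,"ay":0,"az":0}]'
python3 -m jog '[{"x":0,"y":0,"z":0,"ax":0,"ay":0,"az":0},{"x":0,"y":0,"z":0,"ax":0,"ay":0,"az":0}]'
python3 go.py p 2 50
```

```text
clock: 7.48
tcp_pos: [0.6345, 0.0409, 0.1646]
tool_rot: [-0.126, -0.024, 0.992, -0.003]
force: [0.4, 0.0, -2.3]
width: 0.476
clock: 7.65
tcp_pos: [0.6352, 0.041, 0.1647]
tool_rot: [-0.127, -0.024, 0.992, -0.003]
force: [0.6, 0.7, -1.8]
width: 0.479
t 7.65 tcp [0.6352 0.041  0.1647] F [ 0.6  0.7 -1.8] w 0.479 q [-0.18  0.64  0.09  1.39 -0.07  1.37  1.54]
shift mm [ 0.4 -1.6 16.2] turn deg [-0.06  0.4   0.06] goal [0.631 0.039 0.149]
```

```bash

python3 -m jog '[{"x":2,"y":-1.5,"z":8,"ax":0,"ay":0,"az":0},{"x":4,"y":-1.5,"z":16,"ax":0,"ay":0,"az":0},{"x":6,"y":-1.5,"z":24,"ax":0,"ay":0,"az":0},{"x":8,"y":-1.5,"z":32,"ax":0,"ay":0,"az":0},{"x":9,"y":-1.5,"z":36,"ax":0,"ay":0,"az":0}]'
python3 -m jog '[{"x":0,"y":0,"z":0,"ax":0,"ay":0,"az":0}]'
python3 go.py p 2 0
```

```text
clock: 8.07
tcp_pos: [0.6157, 0.0383, 0.1273]
tool_rot: [-0.13, -0.024, 0.991, -0.004]
force: [0.2, 0.9, -2.3]
width: 0.481
clock: 8.15
tcp_pos: [0.6156, 0.0383, 0.1273]
tool_rot: [-0.131, -0.024, 0.991, -0.004]
force: [-0.4, -0.5, -1.6]
width: 0.481
t 8.15 tcp [0.6156 0.0383 0.1273] F [-0.4 -0.5 -1.6] w 0.481 q [-0.18  0.65  0.08  1.48 -0.07  1.28  1.54]
shift mm [ 3.8  0.2 23.3] turn deg [-0.11 -0.04  0.05] goal [0.606 0.038 0.106]
```

Inside the pocket without contact. Lower the rest gently.

```bash

python3 -m jog '[{"x":1,"y":0,"z":5,"ax":0,"ay":0,"az":0},{"x":2,"y":0,"z":10,"ax":0,"ay":0,"az":0},{"x":3,"y":0,"z":14,"ax":0,"ay":0,"az":0},{"x":4,"y":0,"z":18,"ax":0,"ay":0,"az":0}]'
python3 -m jog '[{"x":0,"y":0,"z":2,"ax":0,"ay":0,"az":0},{"x":1,"y":0,"z":4,"ax":0,"ay":0,"az":0}]'
python3 go.py p 2 0
```

```text
clock: 8.48
tcp_pos: [0.608, 0.0379, 0.1118]
tool_rot: [-0.13, -0.024, 0.991, -0.004]
force: [0.2, -0.3, -2.3]
width: 0.479
clock: 8.65
tcp_pos: [0.6062, 0.0378, 0.1083]
tool_rot: [-0.13, -0.024, 0.991, -0.004]
force: [0.2, -0.3, -2.2]
width: 0.478
t 8.65 tcp [0.6062 0.0378 0.1083] F [ 0.2 -0.3 -2.2] w 0.478 q [-0.18  0.65  0.08  1.52 -0.07  1.23  1.54]
shift mm [-0.3  0.2  2.5] turn deg [-0.1   0.09  0.05] goal [0.606 0.038 0.106]
```

```bash

python3 -m jog '[{"x":0,"y":0,"z":2,"ax":0,"ay":0,"az":0},{"x":1,"y":0,"z":3,"ax":0,"ay":0,"az":0}]'
python3 -m jog '[{"x":0,"y":0,"z":1,"ax":0,"ay":0,"az":0},{"x":1,"y":0,"z":2,"ax":0,"ay":0,"az":0}]'
python3 go.py p 2 0
```

```text
clock: 8.82
tcp_pos: [0.6045, 0.0377, 0.1058]
tool_rot: [-0.13, -0.024, 0.991, -0.004]
force: [-0.6, 0.1, -2.4]
width: 0.476
clock: 8.98
tcp_pos: [0.6042, 0.0378, 0.1048]
tool_rot: [-0.128, -0.024, 0.991, -0.004]
force: [4.1, -0.6, 3.2]
width: 0.478
t 8.98 tcp [0.6042 0.0378 0.1048] F [ 4.1 -0.6  3.2] w 0.478 q [-0.18  0.65  0.08  1.53 -0.07  1.22  1.54]
shift mm [-1.3  0.1 -1.4] turn deg [-0.09  0.25  0.05] goal [0.606 0.038 0.106]
```

```bash

python3 -m jog '[{"x":0,"y":0,"z":0,"ax":0,"ay":0,"az":0},{"x":0,"y":0,"z":0,"ax":0,"ay":0,"az":0},{"x":0,"y":0,"z":0,"ax":0,"ay":0,"az":0}]' 0.6
python3 -m jog '[{"x":-1,"y":0,"z":-5,"ax":0,"ay":0,"az":0},{"x":-4,"y":0,"z":-15,"ax":0,"ay":0,"az":0},{"x":-8,"y":0,"z":-30,"ax":0,"ay":0,"az":0},{"x":-14,"y":0,"z":-54,"ax":0,"ay":0,"az":0},{"x":-24,"y":0,"z":-90,"ax":0,"ay":0,"az":0}]'
python3 -m jog '[{"x":5,"y":-10,"z":-30,"ax":0,"ay":-7,"az":0},{"x":5,"y":-40,"z":-60,"ax":0,"ay":-14,"az":0},{"x":5,"y":-80,"z":-80,"ax":0,"ay":-21,"az":0},{"x":5,"y":-120,"z":-80,"ax":0,"ay":-28,"az":0},{"x":5,"y":-155,"z":-80,"ax":0,"ay":-30,"az":0}]'
python3 go.py s .578 -.376 120
python3 - <<'E'
from h import *
s=snap("side",4);t=snap("top",4)
cv2.imwrite("pics/c4.png",np.hstack([cv2.resize(t["pixels"][120:300,190:430,::-1],(400,300),interpolation=2),cv2.resize(s["pixels"][130:330,200:467,::-1],(400,300),interpolation=2)]))
E
```

```text
clock: 9.23
tcp_pos: [0.6028, 0.0376, 0.1044]
tool_rot: [-0.13, -0.024, 0.991, -0.004]
force: [0.8, -0.2, -0.2]
width: 0.595
clock: 9.65
tcp_pos: [0.6481, 0.04, 0.1849]
tool_rot: [-0.132, -0.024, 0.991, -0.004]
force: [1.5, -0.5, -0.0]
width: 0.605
clock: 10.07
tcp_pos: [0.6711, -0.1173, 0.2673]
tool_rot: [0.136, -0.023, 0.99, 0.001]
force: [0.0, -0.6, -0.9]
width: 0.599
t 10.07 tcp [ 0.6711 -0.1173  0.2673] F [ 0.  -0.6 -0.9] w 0.599 q [ 0.04  0.32  0.11  1.66 -0.1   0.9   1.81]
shift mm [ 113.9 -253.8   35.3] turn deg [-0.23  0.62  0.03] goal [ 0.583 -0.376  0.204]
```

View pics/c4.png

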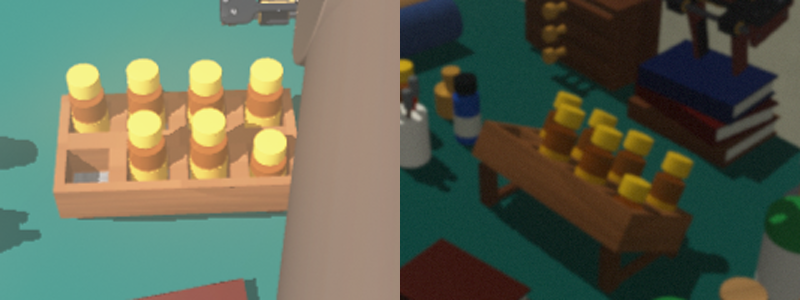

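```bash

python3 -m jog '[{"x":16,"y":-35,"z":0,"ax":0,"ay":0,"az":0},{"x":32,"y":-70,"z":0,"ax":0,"ay":0,"az":0},{"x":48,"y":-105,"z":5,"ax":0,"ay":0,"az":0},{"x":64,"y":-140,"z":10,"ax":0,"ay":0,"az":0},{"x":80,"y":-175,"z":15,"ax":0,"ay":0,"az":0}]' 0.66
python3 -m jog '[{"x":15,"y":-35,"z":5,"ax":0,"ay":0,"az":0},{"x":30,"y":-70,"z":15,"ax":0,"ay":0,"az":0},{"x":34,"y":-79,"z":20,"ax":0,"ay":0,"az":0},{"x":34,"y":-79,"z":20,"ax":0,"ay":0,"az":0},{"x":34,"y":-79,"z":20,"ax":0,"ay":0,"az":0}]'
python3 go.py s .578 -.376 0
python3 - <<'E'
from h import *
s=load("side",4);t=snap("top",5)
for b in blobs(s,*Y): 
    if b[0][0]>400: print(b[0],plane(s,b[0],.115).round(4))
E
```

```text
clock: 10.58
tcp_pos: [0.6079, -0.2934, 0.2297]
tool_rot: [0.132, -0.025, 0.991, 0.003]
force: [0.7, 0.3, -0.4]
width: 0.657
clock: 11.0
tcp_pos: [0.5844, -0.3724, 0.2008]
tool_rot: [0.131, -0.024, 0.991, 0.003]
force: [0.7, 0.4, -0.1]
width: 0.657
t 11.0 tcp [ 0.5844 -0.3724  0.2008] F [ 0.7  0.4 -0.1] w 0.657 q [ 0.48  0.43  0.14  1.66 -0.28  0.86  2.38]
shift mm [ 32.   -3.3 112.7] turn deg [0.   0.06 0.04] goal [ 0.583 -0.376  0.084]
[472.8 323.7] [ 0.5655 -0.3683  0.115 ]
```

```bash

python3 - <<'E'
from h import *
s=snap("side",5);a=load("side",4)
f=lambda c:cv2.convertScaleAbs(cv2.resize(c["pixels"][240:440,380:580,::-1],(400,400),interpolation=2),alpha=1.6)
cv2.imwrite("pics/c5.png",np.hstack([f(a),f(s)]))
E
```

```text
(no output)
```

View pics/c5.png

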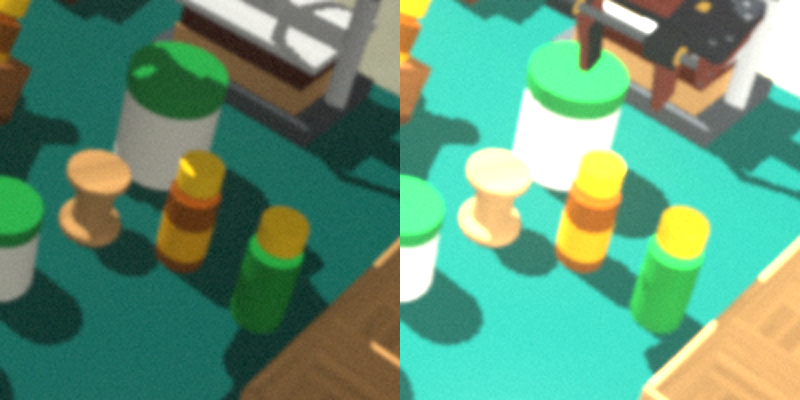

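It was only the arm's shadow; the spare is still at its start (cap ≈ 481,322 in the side image). Descending on it.

```bash

python3 -m jog '[{"x":8,"y":-3,"z":28,"ax":0,"ay":0,"az":0},{"x":15,"y":-3,"z":54,"ax":0,"ay":0,"az":0},{"x":22,"y":-3,"z":78,"ax":0,"ay":0,"az":0},{"x":28,"y":-3,"z":98,"ax":0,"ay":0,"az":0},{"x":31,"y":-3,"z":112,"ax":0,"ay":0,"az":0}]'
python3 -m jog '[{"x":0,"y":0,"z":0,"ax":0,"ay":0,"az":0},{"x":0,"y":0,"z":0,"ax":0,"ay":0,"az":0}]'
python3 go.py s .578 -.376 0
```

```text
clock: 11.52
tcp_pos: [0.5842, -0.3729, 0.0832]
tool_rot: [0.131, -0.026, 0.991, 0.004]
force: [-0.7, -0.8, 0.0]
width: 0.659
clock: 11.68
tcp_pos: [0.5845, -0.3739, 0.0849]
tool_rot: [0.131, -0.025, 0.991, 0.003]
force: [0.2, -0.6, -0.6]
width: 0.661
t 11.68 tcp [ 0.5845 -0.3739  0.0849] F [ 0.2 -0.6 -0.6] w 0.661 q [ 0.52  0.56  0.09  1.75 -0.34  0.64  2.46]
shift mm [ 2.  -1.8  0.8] turn deg [0.03 0.09 0.22] goal [ 0.583 -0.376  0.084]
```

```bash

python3 -m jog '[{"x":2,"y":-2,"z":1,"ax":0,"ay":0,"az":0},{"x":2,"y":-2,"z":1,"ax":0,"ay":0,"az":0},{"x":2,"y":-2,"z":1,"ax":0,"ay":0,"az":0},{"x":2,"y":-2,"z":1,"ax":0,"ay":0,"az":0},{"x":2,"y":-2,"z":1,"ax":0,"ay":0,"az":0}]' 0.3
python3 -m jog '[{"x":0,"y":0,"z":0,"ax":0,"ay":0,"az":0},{"x":0,"y":0,"z":0,"ax":0,"ay":0,"az":0},{"x":0,"y":0,"z":0,"ax":0,"ay":0,"az":0}]'
python3 -m jog '[{"x":-2,"y":0,"z":-10,"ax":0,"ay":0,"az":0},{"x":-10,"y":0,"z":-40,"ax":0,"ay":0,"az":0},{"x":-20,"y":0,"z":-80,"ax":0,"ay":0,"az":0},{"x":-30,"y":0,"z":-115,"ax":0,"ay":0,"az":0},{"x":-40,"y":0,"z":-150,"ax":0,"ay":0,"az":0}]'
python3 -m jog '[{"x":-5,"y":20,"z":-20,"ax":0,"ay":0,"az":0},{"x":-10,"y":50,"z":-40,"ax":0,"ay":0,"az":0},{"x":-15,"y":85,"z":-60,"ax":0,"ay":0,"az":0},{"x":-20,"y":120,"z":-75,"ax":0,"ay":0,"az":0},{"x":-20,"y":155,"z":-75,"ax":0,"ay":0,"az":0}]'
python3 go.py p 5 130
```

```text
clock: 12.1
tcp_pos: [0.5829, -0.3773, 0.0847]
tool_rot: [0.132, -0.024, 0.991, 0.003]
force: [-1.0, 3.7, 7.2]
width: 0.457
clock: 12.35
tcp_pos: [0.5829, -0.3773, 0.0847]
tool_rot: [0.132, -0.024, 0.991, 0.003]
force: [-0.7, 3.1, 6.5]
width: 0.456
clock: 12.77
tcp_pos: [0.5805, -0.3781, 0.2407]
tool_rot: [0.131, -0.024, 0.991, 0.002]
force: [0.4, -0.9, -2.4]
width: 0.429
clock: 13.18
tcp_pos: [0.5743, -0.2226, 0.3204]
tool_rot: [0.134, -0.023, 0.991, 0.001]
force: [1.1, -0.6, -1.7]
width: 0.424
t 13.18 tcp [ 0.5743 -0.2226  0.3204] F [ 1.1 -0.6 -1.7] w 0.424 q [ 0.25  0.18  0.12  1.71 -0.15  1.01  2.04]
shift mm [-24.6 331.   71.8] turn deg [-2.400e-01  3.042e+01 -2.000e-02] goal [0.602 0.11  0.256]
```

```bash

python3 -m jog '[{"x":-3,"y":20,"z":-3,"ax":0,"ay":0,"az":0},{"x":-6,"y":55,"z":-6,"ax":0,"ay":0,"az":0},{"x":-9,"y":90,"z":-9,"ax":0,"ay":0,"az":0},{"x":-12,"y":125,"z":-12,"ax":0,"ay":0,"az":0},{"x":-15,"y":160,"z":-15,"ax":0,"ay":0,"az":0}]'
python3 -m jog '[{"x":-3,"y":35,"z":0,"ax":0,"ay":0,"az":0},{"x":-6,"y":70,"z":0,"ax":0,"ay":0,"az":0},{"x":-9,"y":105,"z":0,"ax":0,"ay":0,"az":0},{"x":-12,"y":140,"z":0,"ax":0,"ay":0,"az":0},{"x":-15,"y":170,"z":0,"ax":0,"ay":0,"az":0}]'
python3 go.py p 5 130
```

```text
clock: 13.6
tcp_pos: [0.5757, -0.0615, 0.3348]
tool_rot: [0.132, -0.024, 0.991, 0.002]
force: [0.9, 1.5, -1.2]
width: 0.429
clock: 14.02
tcp_pos: [0.582, 0.1101, 0.3383]
tool_rot: [0.132, -0.024, 0.991, 0.002]
force: [0.4, 0.2, -1.9]
width: 0.429
t 14.02 tcp [0.582  0.1101 0.3383] F [ 0.4  0.2 -1.9] w 0.429 q [-0.2   0.13 -0.12  1.73  0.1   1.03  1.26]
shift mm [ 2.5 -1.  84.2] turn deg [-0.08 30.13  0.08] goal [0.602 0.11  0.256]
```

```bash

python3 -m jog '[{"x":-5,"y":0,"z":10,"ax":0,"ay":6,"az":0},{"x":-10,"y":0,"z":20,"ax":0,"ay":12,"az":0},{"x":-8,"y":-1,"z":40,"ax":0,"ay":18,"az":0},{"x":-4,"y":-1,"z":62,"ax":0,"ay":24,"az":0},{"x":2,"y":-1,"z":82,"ax":0,"ay":30,"az":0}]'
python3 -m jog '[{"x":0,"y":0,"z":0,"ax":0,"ay":0,"az":0},{"x":0,"y":0,"z":0,"ax":0,"ay":0,"az":0}]'
python3 go.py p 5 130
python3 - <<'E'
from h import *
from go import *
s=snap("side",6)
h=cv2.cvtColor(s["pixels"],cv2.COLOR_RGB2HSV); m=cv2.inRange(h,(18,140,60),(33,255,255)); m[200:]=0
n,l,st,ce=cv2.connectedComponentsWithStats(m)
print([(ce[i].round(1),st[i].tolist()) for i in range(1,n) if st[i][4]>25])
o=telemetry.get_obs();R=Ro.from_quat(o["tool_rot"],scalar_first=True).as_matrix()
ax=-(R@Ro.from_euler('y',15,degrees=True).as_matrix())[:,2]; g=o["tcp_pos"]-.019*R[:,2]
for z in(0,.03,.103,.115): print(z,proj(s,g+ax*(z-.102)).round(1))
cv2.imwrite("pics/c6.png",cv2.convertScaleAbs(cv2.resize(s["pixels"][90:290,190:430,::-1],(720,600),interpolation=2),alpha=1.5))
E
```

```text
clock: 14.43
tcp_pos: [0.603, 0.1073, 0.2583]
tool_rot: [-0.131, -0.023, 0.991, -0.004]
force: [0.8, -0.6, -2.3]
width: 0.428
clock: 14.6
tcp_pos: [0.602, 0.1071, 0.254]
tool_rot: [-0.132, -0.023, 0.991, -0.005]
force: [-1.1, 0.8, -1.1]
width: 0.426
t 14.6 tcp [0.602  0.1071 0.254 ] F [-1.1  0.8 -1.1] w 0.426 q [-0.17  0.54 -0.09  1.35 -0.    1.52  1.36]
shift mm [ 0.9  2.7 -2.2] turn deg [-0.18 -0.22 -0.04] goal [0.602 0.11  0.256]
[(array([312.6,  94.7]), [301, 89, 26, 12, 59]), (array([309.6, 137.8]), [302, 131, 15, 16, 175]), (array([299.4, 169.9]), [288, 158, 25, 24, 398]), (array([200.6, 176. ]), [192, 169, 17, 17, 202]), (array([230.3, 186.8]), [223, 174, 17, 26, 231]), (array([311.2, 195.8]), [303, 191, 18, 9, 125])]
0 [293.3 181.9]
0.03 [298.5 168.8]
0.103 [311.4 136.5]
0.115 [313.6 131.1]
```

View pics/c6.png

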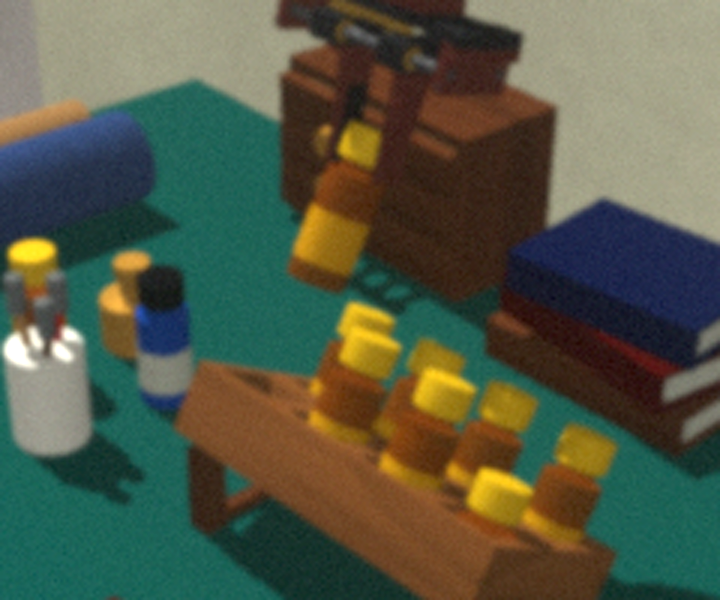

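The held bottle hangs parallel to the racked ones (cap 310,138; label 299,170) and clear of them. Next I lower it.

```bash

python3 -m jog '[{"x":2,"y":3,"z":2,"ax":0,"ay":0,"az":0},{"x":5,"y":3,"z":15,"ax":0,"ay":0,"az":0},{"x":10,"y":3,"z":34,"ax":0,"ay":0,"az":0},{"x":15,"y":3,"z":53,"ax":0,"ay":0,"az":0},{"x":18,"y":3,"z":65,"ax":0,"ay":0,"az":0}]'
python3 -m jog '[{"x":0,"y":0,"z":0,"ax":0,"ay":0,"az":0},{"x":0,"y":0,"z":0,"ax":0,"ay":0,"az":0}]'
python3 go.py p 5 50
```

```text
clock: 15.07
tcp_pos: [0.567, 0.1096, 0.2027]
tool_rot: [-0.126, -0.024, 0.992, -0.003]
force: [0.2, -0.4, -2.1]
width: 0.426
clock: 15.23
tcp_pos: [0.5681, 0.1095, 0.2032]
tool_rot: [-0.127, -0.024, 0.992, -0.004]
force: [0.1, 1.1, -2.6]
width: 0.423
t 15.23 tcp [0.5681 0.1095 0.2032] F [ 0.1  1.1 -2.6] w 0.423 q [-0.17  0.51 -0.1   1.51 -0.    1.37  1.35]
shift mm [ 2.3 -1.2 17.2] turn deg [-0.07  0.42  0.09] goal [0.562 0.108 0.187]
```

```bash

python3 -m jog '[{"x":1,"y":-1,"z":8,"ax":0,"ay":0,"az":0},{"x":3,"y":-1,"z":16,"ax":0,"ay":0,"az":0},{"x":5,"y":-1,"z":24,"ax":0,"ay":0,"az":0},{"x":7,"y":-1,"z":32,"ax":0,"ay":0,"az":0},{"x":9,"y":-1,"z":40,"ax":0,"ay":0,"az":0}]'
python3 -m jog '[{"x":0,"y":0,"z":0,"ax":0,"ay":0,"az":0}]'
python3 go.py p 5 0
```

```text
clock: 15.65
tcp_pos: [0.5485, 0.1072, 0.1625]
tool_rot: [-0.13, -0.024, 0.991, -0.004]
force: [-0.3, -0.0, -2.9]
width: 0.421
clock: 15.73
tcp_pos: [0.5473, 0.107, 0.1615]
tool_rot: [-0.131, -0.024, 0.991, -0.004]
force: [-0.2, -0.0, -3.0]
width: 0.428
t 15.73 tcp [0.5473 0.107  0.1615] F [-0.2 -0.  -3. ] w 0.428 q [-0.17  0.52 -0.11  1.6  -0.    1.28  1.35]
shift mm [ 5.6  0.4 19.8] turn deg [-0.13 -0.09  0.05] goal [0.537 0.107 0.144]
```

```bash

python3 -m jog '[{"x":1,"y":0,"z":5,"ax":0,"ay":0,"az":0},{"x":2,"y":0,"z":9,"ax":0,"ay":0,"az":0},{"x":4,"y":0,"z":13,"ax":0,"ay":0,"az":0},{"x":5,"y":0,"z":16,"ax":0,"ay":0,"az":0},{"x":5,"y":0,"z":18,"ax":0,"ay":0,"az":0}]'
python3 -m jog '[{"x":0,"y":0,"z":1,"ax":0,"ay":0,"az":0},{"x":0,"y":0,"z":2,"ax":0,"ay":0,"az":0}]'
python3 go.py p 5 0
```

```text
clock: 16.15
tcp_pos: [0.5392, 0.1067, 0.147]
tool_rot: [-0.13, -0.024, 0.991, -0.004]
force: [-0.2, 0.7, -2.0]
width: 0.43
clock: 16.32
tcp_pos: [0.5392, 0.1067, 0.1453]
tool_rot: [-0.13, -0.024, 0.991, -0.004]
force: [0.1, -0.9, -2.5]
width: 0.426
t 16.32 tcp [0.5392 0.1067 0.1453] F [ 0.1 -0.9 -2.5] w 0.426 q [-0.17  0.52 -0.11  1.64 -0.    1.23  1.34]
shift mm [2.  0.2 2.1] turn deg [-0.1   0.11  0.05] goal [0.537 0.107 0.144]
```

```bash

python3 -m jog '[{"x":0,"y":0,"z":2,"ax":0,"ay":0,"az":0},{"x":1,"y":0,"z":3,"ax":0,"ay":0,"az":0}]'
python3 -m jog '[{"x":0,"y":0,"z":1,"ax":0,"ay":0,"az":0},{"x":0,"y":0,"z":2,"ax":0,"ay":0,"az":0}]'
python3 go.py p 5 0
```

```text
clock: 16.48
tcp_pos: [0.5388, 0.1067, 0.1433]
tool_rot: [-0.128, -0.024, 0.991, -0.004]
force: [5.9, 0.2, 6.4]
width: 0.425
clock: 16.65
tcp_pos: [0.5395, 0.1069, 0.1427]
tool_rot: [-0.127, -0.024, 0.992, -0.003]
force: [6.5, -0.5, 13.7]
width: 0.426
t 16.65 tcp [0.5395 0.1069 0.1427] F [ 6.5 -0.5 13.7] w 0.426 q [-0.17  0.52 -0.11  1.65 -0.    1.22  1.34]
shift mm [ 3.   0.1 -0.4] turn deg [-0.05  0.45  0.04] goal [0.537 0.107 0.144]
```

```bash

python3 -m jog '[{"x":0,"y":0,"z":0,"ax":0,"ay":0,"az":0},{"x":0,"y":0,"z":0,"ax":0,"ay":0,"az":0},{"x":0,"y":0,"z":0,"ax":0,"ay":0,"az":0}]' 0.56
python3 -m jog '[{"x":-1,"y":0,"z":-5,"ax":0,"ay":0,"az":0},{"x":-4,"y":0,"z":-15,"ax":0,"ay":0,"az":0},{"x":-8,"y":0,"z":-30,"ax":0,"ay":0,"az":0},{"x":-14,"y":0,"z":-54,"ax":0,"ay":0,"az":0},{"x":-24,"y":0,"z":-90,"ax":0,"ay":0,"az":0}]'
python3 -m jog '[{"x":5,"y":-10,"z":-30,"ax":0,"ay":-7,"az":0},{"x":5,"y":-40,"z":-60,"ax":0,"ay":-14,"az":0},{"x":5,"y":-80,"z":-80,"ax":0,"ay":-21,"az":0},{"x":5,"y":-120,"z":-80,"ax":0,"ay":-28,"az":0},{"x":5,"y":-155,"z":-80,"ax":0,"ay":-30,"az":0}]'
python3 -m jog '[{"x":0,"y":-40,"z":0,"ax":0,"ay":0,"az":0},{"x":0,"y":-80,"z":0,"ax":0,"ay":0,"az":0},{"x":0,"y":-120,"z":0,"ax":0,"ay":0,"az":0},{"x":0,"y":-150,"z":0,"ax":0,"ay":0,"az":0},{"x":0,"y":-160,"z":0,"ax":0,"ay":0,"az":0}]'
python3 - <<'E'
from h import *
from rack import *
t7=snap("top",7);s7=snap("side",7)
for b in caps(t7):
    if b[0][0]<500: print(b[0],b[1][4])
for i in range(1,9): print(i,proj(t7,cap(P,i)).round(1),proj(s7,cap(P,i)).round(1))
cv2.imwrite("pics/c7.png",np.hstack([cv2.resize(t7["pixels"][:,:,::-1],(400,300)),cv2.resize(s7["pixels"][:,:,::-1],(400,300))]))
E
```

```text
clock: 16.9
tcp_pos: [0.5366, 0.1066, 0.141]
tool_rot: [-0.13, -0.024, 0.991, -0.004]
force: [-0.1, 0.4, 0.2]
width: 0.553
clock: 17.32
tcp_pos: [0.5817, 0.1087, 0.2212]
tool_rot: [-0.132, -0.024, 0.991, -0.004]
force: [1.3, -0.0, -0.4]
width: 0.556
clock: 17.73
tcp_pos: [0.605, -0.0476, 0.3032]
tool_rot: [0.136, -0.024, 0.99, 0.001]
force: [0.1, -1.1, -0.8]
width: 0.557
clock: 18.15
tcp_pos: [0.6132, -0.2114, 0.3013]
tool_rot: [0.131, -0.021, 0.991, 0.001]
force: [-1.7, -0.9, 0.9]
width: 0.561
[348.6 164.7] 311
[274.4 165. ] 296
[312.1 165.8] 310
[238.5 167.8] 292
[116.2 192.4] 315
[313.7 195.1] 356
[235.9 197.4] 334
[275.5 196.3] 344
[350.9 207.3] 332
[443.4 213.1] 111
[ 99.4 230.7] 294
1 [239.2 167.6] [310.5 198.3]
2 [275.8 166.5] [333.2 211.1]
3 [312.3 165.3] [357.4 224.8]
4 [348.6 164.2] [383.4 239.4]
5 [237.2 197.3] [288.7 193.8]
6 [275.7 196.1] [311.8 207.1]
7 [314.1 194.8] [336.5 221.3]
8 [350.8 206.9] [355. 255.]
```

View pics/c7.png

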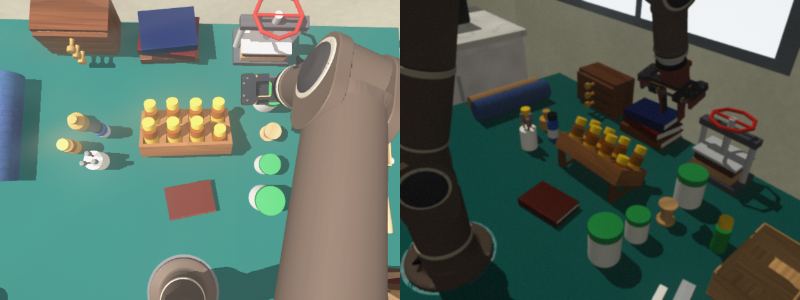

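All eight pockets are full. The new caps lie within about 2 px of where a fully home bottle's cap should appear, and the other caps and the third spare (99,231) have not moved. Handing in.

```bash
python3 -c "
from station import workorder; print(workorder.close_job())"
```

```text
the job is handed in; nothing more can be done
None
```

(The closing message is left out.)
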